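# Start the label printer after a roll change

### The job

A new roll has just been put into the label printer on the shop counter. With the tips of the closed fingers, and without gripping, hooking or lifting anything, push its open cover down until it snaps fully shut, then switch the printer on by pressing the near half of the power rocker (left end of the row of keys in front of the cover, seen from the robot) all the way down, and then press the long feed bar in the middle of that row fully down and let it come back up. Do not press the round cutter key at the right end, and leave everything else on the counter where it stands.

Things in the scene. Friction and masses are not known exactly. Their poses are not given: they have to be found in the camera images.
- printer: White label printer, screwed down, 180 mm wide (y), 240 deep (x), 138 high shut. Origin: on the counter, mid-width; front face x -125 mm, rear +115. Front (-x) faces the robot, +y is left seen from the robot. Its front 75 mm is a level key deck 105 mm high with three black keys at x -90 mm: power rocker y +57, feed bar y 0, cutter key y -57. Behind it: roll compartment and cover.
- cover (a joint): Cover angle, rad: 0 = shut, level; grows as its front edge rises; starts at 0.45 to 0.85; stiff hinge (0.24 N m), stays where left. White frame, clear window, 168 mm deep, 180 wide, 10 thick; front bar 46 mm deep; push on its outer face only. At 0.07 a sprung catch resists: steadily 4 N on the front bar, but a bump that can trip a force stop under 15 N; push on, it snaps shut and holds.
- cover_edge (a point): Middle of the cover's upper front edge (moves with it); 160 mm ahead of the hinge axis and 10 mm above it when shut, then 138 mm above the counter. Axes are the cover's: x from front edge to hinge, y along the hinge, z out of the outer face.
- cover_hinge (a point): Middle of the cover's hinge axis, at the printer's rear: x = +108 mm, y = 0, z = 128 mm in the printer's frame. The axis runs along the printer's y.
- power (a joint): Angle of the power rocker, rad: 0 = off (near half raised, far half level), 0.34 = on (near half pressed level, far half raised). It stays where it is left; about 4 N on the near half turns it over.
- power_front (a point): Pressing point on top of the rocker's near (-x) half, 13 mm in front of its pivot; 114 mm above the counter when off, 110 when on. Rocker: black, 34 mm long along the printer's x (two 17 mm halves), 22 mm wide; pivot at x -90, y +57, z 108 mm in the printer's frame. Keep the fingertips in front of the pivot line.
- feed (a joint): Travel of the feed bar, m: 0 = up, 0.005 = fully down; spring return, 1.5 N at the top and 4 N at the bottom.
- feed_top (a point): Centre of the top of the feed bar: a black rectangular key 40 mm wide (printer's y) and 18 mm deep, its top 8 mm above the deck (113 mm above the counter) when up.
- cutter (a joint): Travel of the cutter key, m: 0 = up, 0.005 = fully down; spring return. Not to be pressed.
- cutter_top (a point): Centre of the top of the cutter key: round, black, 20 mm across, its top 8 mm above the deck when up.
- spare_roll: Spare label roll standing on end, loose: 80 mm across, 62 mm tall, 25 mm bore, white. Origin: centre of its underside. Stands within 20 cm of the printer.
- core: Empty cardboard core standing on end, loose and light: 40 mm across, 70 mm tall. Origin: centre of its underside. Stands beside the printer.
- spray: Small amber room-spray bottle, loose: 48 mm across, 110 mm tall. Origin: centre of its underside. Stands beside the printer.
- candle: Candle in a lidded metal tin, loose: 71 mm across, 60 mm tall. Origin: centre of its underside. Stands beside the printer.
- tags: Banded stack of cardboard price tags lying in front of the printer, loose: 50 x 85 x 14 mm. Origin: centre of its underside.
- pen_cup: White cup with pens, loose: 76 mm across, 90 mm tall, pens up to 155 mm. Origin: centre of its underside. To the left of the printer.
- tape_stand: Black desk tape dispenser, loose: 150 x 56 mm, 88 mm tall. Origin: centre of its underside. To the right of the printer.

How it is judged:
On the way, in this order (a step that is already met when the one before it is completed fails the run):
1. the cover is pushed down and snapped fully shut (value of joint cover below 0.015 rad), for 0.2 s.
2. the power rocker is pressed over to on, the cover shut (value of joint power above 0.3 rad and value of joint cover below 0.015 rad), for 0.1 s.
3. the feed bar is pressed fully down, with the printer on and shut (all of step 2 and value of joint feed above 0.004 m), for 0.1 s.
At the end, for the whole second after the job is handed in: The cover is snapped shut (within 0.015 rad, about 2 mm at its front edge), the power rocker is fully over to on (above 0.30 of 0.34 rad), the feed bar has been pressed at least 4 of its 5 mm and has come back up, the cutter key is up (all of step 2 and value of joint each of feed, cutter below 0.001 m); the robot touches nothing.
It fails at once if the printer is switched on while its cover is open (value of joint power above 0.17 rad and value of joint cover above 0.03 rad).
It fails at once if the feed bar is pressed while the cover is open or the printer is off (value of joint feed above 0.002 m and (value of joint cover above 0.03 rad or value of joint power below 0.3 rad)).
It fails at once if the cutter key is pressed (value of joint cutter above 0.002 m).
It fails at once if the cover is lifted farther open, or gripped or hooked by the inner face of its front bar (value of joint cover above 1 rad or contact force between the fingers and cover_c6 above 1 N).
It fails at once if something else on the counter is lifted or shoved more than 25 mm (distance of any of spare_roll, core, spray, candle, tags, pen_cup, tape_stand from where it was at the start of the episode above 0.025 m).
It also fails if it takes over 54 s, if anything falls off the work surface, if the arm or the gripper's body presses on something with over 40 N, if the wrist force passes 120 N, or if a joint passes its speed limit or range.

### The arm

A 7-joint arm with a two-finger parallel gripper is mounted at the origin on the work surface. World frame = base frame: x ahead of the robot, y to its left, z up, the work surface at z = 0. Lengths are in m, angles in rad, forces in N, time in s.
With the tool pointing down it reaches from about 0.425 to 0.825 m from the base axis. Payload 3.6 kg.
Tool frame: the origin (TCP) lies between the finger pads; the fingertips stand 17 mm ahead of it and the grasp point (between the pads) lies 2 mm behind it; z points along the fingers, y is the line along which they close (so a half turn about z gives the same grasp; the last joint's range is limited). The gripper opens to 85 mm and grips with 20 to 120 N. Pads are 22 mm wide; open, the fingers measure 114 mm over their backs; the gripper's body (76 mm by 85 mm) begins 54 mm behind the grasp point. The pads swing forward as they close: fully open they stand 13 mm farther back than shut.
Start: joints at [-1.165, 0.615, -0.013, 1.423, 0.008, 1.103, -0.04], TCP at [0.272, 0.59, 0.248] pointing down, gripper open.
Joint ranges: [-3.12, 3.12], [-0.3, 2.06], [-1.34, 1.32], [0.26, 2.42], [-1.36, 4.5], [0.01, 1.98], [-2.84, 2.84]. Speed limits (rad/s): [2.79, 2.79, 3.14, 3.14, 3.14, 3.14, 3.14].

### API

Orientations are given as a rotation vector (axis times angle).
In Python, from plant import state, get_image, camera_params, ticket gives the robot as it stands.
- The arm moves only by the shell command python3 -m jog 'ROWS' [FORCE]. ROWS is JSON, a list of rows, each a list of 7 numbers: the closure, from 0 (fully open) to 1 (shut), then the shift along the tool's x, y, z in cm, then the turn, a rotation vector about the tool's x, y, z in rad. A call has 1 to 8 rows; each row shifts and turns the commanded pose from where the row before left it, along the tool's axes as they then stand; what a row does not reach is not made up. A row lasts 1/8 s, in which the tool goes at most 62.5 mm and 10.7 degrees, less where a joint would pass 70% of its speed; a pose out of reach is approached as far as the arm can. A call with a gripper value outside its range is refused whole. The fingers move at their own pace and stop on an object; FORCE is the grip in N (left out, the last holds). Time passes only in rows, so rows that do not move let the fingers close. It gives the time, the measured TCP pose, the force, the opening and the grip force at its end, in the units of the state.
- state(): the state, without advancing time (a new reading comes with each control period).
- get_image(name): name is "scene" or "top"; returns the picture (420x560x3 uint8, red, green, blue); there is no depth.
- camera_params(name): a dict with "K" (3x3 intrinsics, pixels), "camera_from_world" (4x4, takes a point from world to camera coordinates). Camera axes: x right, y down, z forward; pixel columns grow to the right and rows downward; lengths in m; the calibration is good to about 2 mm. A picture is of the moment at which its call begins. camera_params takes no time and is no camera call.
- ticket.job_done(): hands the job in; it is judged then, once.
The state is a dict: "t": time; "q": joint angles; "dq": joint speeds; "joint_torque": joint torques, N m; "ee_pos": TCP position; "tool_rot": TCP orientation; "force": force on the tool from outside, world axes, zero at the start; "wrist_torque": the same for the moment, N m; "gripper_width": finger opening in m; "grip_force": force on a finger pad.
Only numpy, scipy, OpenCV 4.12 (cv2) and the standard library are available. Lean on these libraries where they do the work, as an engineer would, in place of code of your own. Each camera call takes 0.05 s, during which the arm holds its last target. There are 200 camera calls.

## Working session

There is one attempt and no reset: what is moved stays moved. The work goes in short steps, Python scripts to look and compute and a shell command to move; the robot and the scene stay as the last step left them, time stands still between calls to the robot, and variables do not carry over. Pictures are saved under pics/ and viewed, at most 10 in all, crops included, and the job is handed in when it is done.

```bash
mkdir -p pics; python3 - <<'E'
from plant import *
import cv2
for n in("scene","top"):
    cv2.imwrite(f"pics/{n}0.png",cv2.cvtColor(get_image(n),cv2.COLOR_RGB2BGR)); p=camera_params(n); print(p["K"].round(1).tolist(),p["camera_from_world"].round(3).tolist())
s=state();print(s["t"],s["ee_pos"],s["tool_rot"],s["force"])
E
```

```text
[[453.9, 0.0, 283.9], [0.0, 453.9, 201.7], [0.0, 0.0, 1.0]] [[-0.099, 0.995, -0.01, 0.005], [0.775, 0.071, -0.628, -0.405], [-0.624, -0.07, -0.778, 1.492], [0.0, 0.0, 0.0, 1.0]]
[[391.3, 0.0, 278.6], [0.0, 391.3, 206.1], [0.0, 0.0, 1.0]] [[0.007, -1.0, -0.009, 0.031], [-0.991, -0.006, -0.137, 0.593], [0.137, 0.01, -0.991, 0.912], [0.0, 0.0, 0.0, 1.0]]
0.1 [0.2717302  0.58976184 0.24724109] [-0.67277065 -3.0681971   0.0035878 ] [-0.24549081 -0.01631888 -0.57290349]
```

View pics/scene0.png

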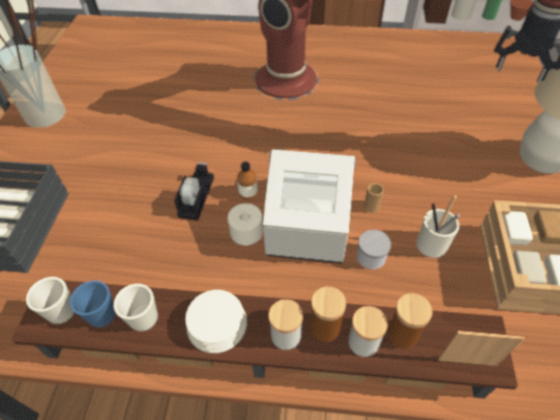

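View pics/top0.png

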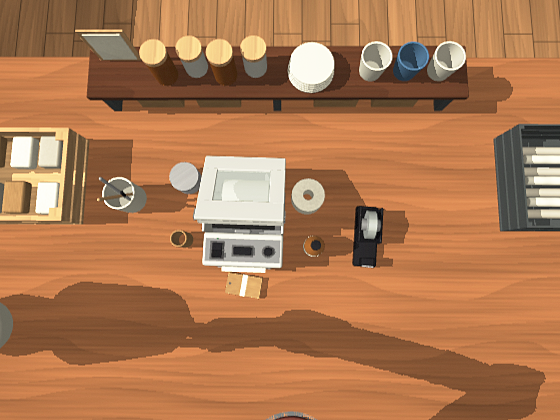

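The top view shows the printer at about (243,215), with the rocker at (217,250), the feed bar at (243,251), the cutter at (268,252), and the cover's front edge from (196,220) to (284,223).

```bash
cat > h.py <<'E'
import numpy as np
from plant import camera_params
P={n:camera_params(n) for n in("scene","top")}
def ray(n,u,v):
    T=P[n]["camera_from_world"];R=T[:3,:3]
    return -R.T@T[:3,3], R.T@np.linalg.solve(P[n]["K"],[u,v,1])
def onz(n,u,v,z):
    c,d=ray(n,u,v);return c+d*(z-c[2])/d[2]
def proj(n,p):
    T=P[n]["camera_from_world"];x=P[n]["K"]@(T[:3,:3]@np.array(p)+T[:3,3]);return x[:2]/x[2]
E
python3 - <<'E'
from h import *
import cv2
im=cv2.imread("pics/top0.png");g=im.max(2)
m=np.uint8(g<60);n,l,s,c=cv2.connectedComponentsWithStats(m)
for i in range(1,n):
    if 190<c[i][0]<300 and 225<c[i][1]<275 and s[i][4]>15: print(s[i],c[i].round(1),onz("top",*c[i],.113).round(4))
a=cv2.resize(im[145:300,165:330],None,fx=4.5,fy=3.8*4.5/4.5,interpolation=cv2.INTER_CUBIC)
a=cv2.resize(im[150:290,160:330],None,fx=4,fy=4,interpolation=cv2.INTER_CUBIC)
cv2.imwrite("pics/crop0.png",a)
E
```

```text
[212 224  63   6 227] [242.8 226.5] [0.5366 0.1134 0.113 ]
[211 243  12  15 140] [216.6 249.6] [0.4849 0.1705 0.113 ]
[233 247  19   8 135] [242.4 250.4] [0.4836 0.1134 0.113 ]
[264 248   8   8  55] [267.8 251.3] [0.4819 0.0571 0.113 ]
```

View pics/crop0.png

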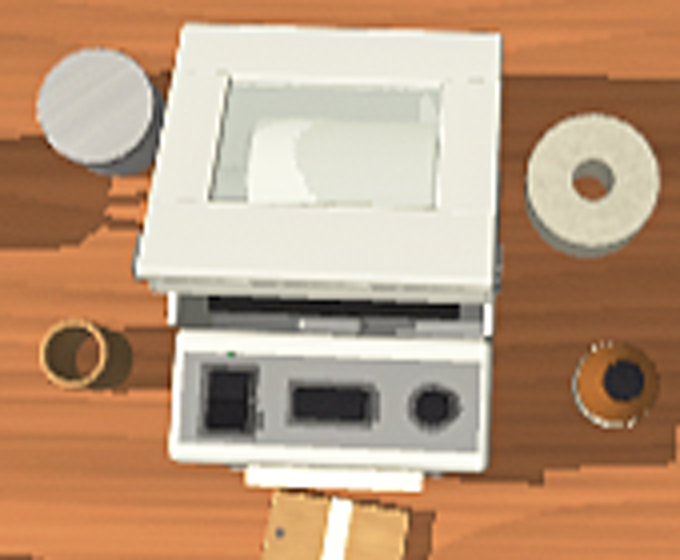

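```bash
cat >> h.py <<'E'
yaw=np.arctan2(-.0030,.1134)
ex=np.array([np.cos(yaw),np.sin(yaw),0]);ey=np.array([-ex[1],ex[0],0])
O=np.array([.4836,.1134,0])+.09*ex
def W(x,y,z): return O+x*ex+y*ey+np.array([0,0,z])
def edge(a,y=0): return W(.108-.16*np.cos(a)+.01*np.sin(a),y,.128+.16*np.sin(a)+.01*np.cos(a))
E
python3 - <<'E'
from h import *
for a in np.arange(.4,.9,.05):
    print(round(a,2),[np.round(proj(n,edge(a,y)),1).tolist() for n in("top","scene") for y in(.09,-.09)])
for n in P: print(n,[np.round(proj(n,W(*p)),1).tolist() for p in((-.125,.09,.105),(-.125,-.09,.105),(.115,.09,0),(.115,-.09,0))])
print(yaw,W(0,0,0),W(.005,0,.24),W(-.03,0,.138),W(-.104,.057,.11),W(-.09,0,.108))
E
python3 - <<'E'
import cv2
im=cv2.imread("pics/scene0.png")
cv2.imwrite("pics/crop1.png",cv2.resize(im[135:275,240:400],None,fx=4,fy=4,interpolation=cv2.INTER_CUBIC))
E
```

```text
0.4 [[194.8, 220.6], [283.9, 223.6], [353.3, 157.0], [271.2, 150.2]]
0.45 [[194.1, 218.4], [284.0, 221.4], [353.6, 155.9], [270.8, 149.1]]
0.5 [[193.5, 216.0], [284.1, 218.9], [353.9, 155.0], [270.5, 148.2]]
0.55 [[192.9, 213.4], [284.2, 216.3], [354.1, 154.3], [270.1, 147.4]]
0.6 [[192.3, 210.6], [284.2, 213.6], [354.4, 153.7], [269.6, 146.8]]
0.65 [[191.7, 207.6], [284.4, 210.6], [354.7, 153.3], [269.2, 146.3]]
0.7 [[191.2, 204.4], [284.5, 207.4], [354.9, 153.1], [268.7, 146.1]]
0.75 [[190.7, 201.0], [284.6, 204.1], [355.2, 153.1], [268.2, 146.0]]
0.8 [[190.3, 197.5], [284.7, 200.6], [355.4, 153.3], [267.7, 146.2]]
0.85 [[189.9, 193.9], [284.8, 196.9], [355.6, 153.7], [267.1, 146.5]]
scene [[350.2, 158.2], [277.5, 152.2], [341.9, 264.4], [264.7, 256.5]]
top [[201.7, 264.9], [282.4, 267.7], [215.6, 170.3], [285.4, 172.4]]
-0.02644885736611917 [0.57356852 0.11101988 0.        ] [0.57856677 0.11088765 0.24      ] [0.54357901 0.11181325 0.138     ] [0.47111231 0.17075031 0.11      ] [0.4836 0.1134 0.108 ]
```

View pics/crop1.png

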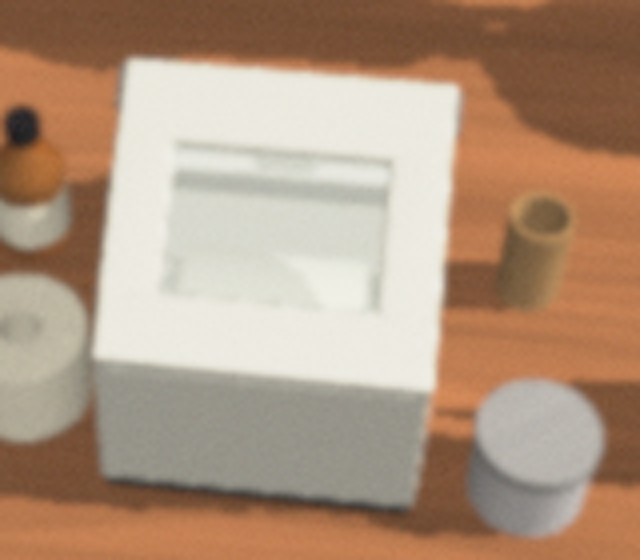

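The scene view shows the cover's far edge corners at (271,149.5) and (355,156.7). Both views agree on an angle of about 0.45 rad and a yaw of −0.026 rad. Next I raise the tool, square it to the printer, and cross over.

```bash
python3 -m jog '[[1,0,0,-2,0,0,-0.135],[1,0,0,-2,0,0,-0.135],[1,0,0,-2,0,0,-0.135],[1,0,0,0,0,0,0]]' && python3 -m jog '[[1,-2.5,-3.92,0,0,0,0],[1,-2.5,-3.92,0,0,0,0],[1,-2.5,-3.92,0,0,0,0],[1,-2.5,-3.92,0,0,0,0],[1,-2.5,-3.92,0,0,0,0],[1,-2.5,-3.92,0,0,0,0],[1,-2.5,-3.92,0,0,0,0],[1,0,0,0,0,0,0]]'
cat >> h.py <<'E'
def to(*p,tip=.0175):
    from plant import state
    from scipy.spatial.transform import Rotation as Ro
    s=state();R=Ro.from_rotvec(s["tool_rot"]).as_matrix();g=W(*p)+[0,0,tip]
    print("t",round(s["t"],2),"ee",s["ee_pos"].round(4),"tip pr",(np.array([ex,ey,[0,0,1]])@(s["ee_pos"]-O-[0,0,tip])).round(4),"axes",R[:,0].round(3),R[:,2].round(3),"shift cm",(100*R.T@(g-s["ee_pos"])).round(2),"yawerr",round(float(R[:,0]@ey),3),"F",s["force"].round(2),"w",s["gripper_width"])
E
python3 -c "from h import *;to(-.013,0,.24)"
```

```text
t: 0.6
ee_pos: [0.2724, 0.5908, 0.3094]
tool_rot: [0.045, 3.141, 0.004]
force: [-0.5, 0.1, 0.0]
gripper_width: 0.0119
grip_force: 0.0
t: 1.6
ee_pos: [0.442, 0.3061, 0.307]
tool_rot: [-0.06, -3.141, 0.007]
force: [-0.4, -0.5, -0.6]
gripper_width: 0.0004
grip_force: 0.0
t 1.6 ee [0.442  0.3061 0.307 ] tip pr [-0.1367  0.1915  0.2895] axes [-0.999  0.038  0.   ] [-0.    -0.004 -1.   ] shift cm [-12.6  -18.98   5.03] yawerr 0.012 F [-0.4  -0.49 -0.55] w 0.0004162062064593321
```

```bash
python3 -m jog '[[1,-3.1,-4.75,0,0,0,0],[1,-3.1,-4.75,0,0,0,0],[1,-3.1,-4.75,0,0,0,0],[1,-3.1,-4.75,0,0,0,0],[1,0,0,2.5,0,0,0],[1,0,0,2.5,0,0,0],[1,0,0,0,0,0,0],[1,0,0,0,0,0,0]]'
python3 -c "from h import *;to(-.013,0,.215)"
```

```text
t: 2.6
ee_pos: [0.5586, 0.1191, 0.2587]
tool_rot: [0.041, 3.141, 0.001]
force: [0.5, -1.2, 0.4]
gripper_width: -0.0002
grip_force: 0.0
t 2.6 ee [0.5586 0.1191 0.2587] tip pr [-0.0152  0.0076  0.2412] axes [-1.     0.026 -0.   ] [ 0.  0. -1.] shift cm [-0.22 -0.77  2.62] yawerr -0.0 F [ 0.52 -1.22  0.43] w -0.00019691809329729144
```

```bash
python3 -m jog '[[1,-0.2,-0.7,1.3,0,0,0],[1,0,0,1.3,0,0,0],[1,0.1,0,0.7,0,0,0],[1,0.1,0,0.7,0,0,0],[1,0.2,0,0.7,0,0,0],[1,0.2,0,0.7,0,0,0],[1,0.2,0,0.7,0,0,0],[1,0,0,0,0,0,0]]'
python3 -c "from h import *;to(-.033,0,.137)"
```

```text
t: 3.6
ee_pos: [0.5518, 0.1112, 0.1966]
tool_rot: [-0.042, -3.14, 0.001]
force: [-0.2, 0.1, 0.0]
gripper_width: 0.0001
grip_force: 0.0
t 3.6 ee [0.5518 0.1112 0.1966] tip pr [-0.0218 -0.0004  0.1791] axes [-1.     0.027  0.001] [-0.001 -0.    -1.   ] shift cm [1.11 0.04 4.21] yawerr 0.0 F [-0.2   0.08  0.01] w 8.285297481744663e-05
```

```bash
python3 -m jog '[[1,0.2,0,0.5,0,0,0],[1,0.2,0,0.5,0,0,0]]'; python3 - <<'E'
from h import *
from plant import *
import cv2
a=[cv2.resize(cv2.cvtColor(get_image(n),cv2.COLOR_RGB2BGR)[r:r+150,c:c+190],(400,316),interpolation=cv2.INTER_CUBIC) for n,r,c in(("top",140,150),("scene",120,220))]
cv2.imwrite("pics/c2.png",np.hstack(a))
to(-.033,0,.137)
E
```

```text
t: 3.85
ee_pos: [0.5486, 0.1114, 0.1873]
tool_rot: [0.042, 3.14, 0.0]
force: [0.8, -0.6, 0.9]
gripper_width: 0.0002
grip_force: 0.3
t 3.95 ee [0.5477 0.1113 0.1867] tip pr [-0.0259 -0.0004  0.1692] axes [-1.     0.027  0.001] [-0.002 -0.    -1.   ] shift cm [0.7  0.04 3.22] yawerr 0.0 F [-1.06  0.28 -0.82] w 0.00046811254730407356
```

View pics/c2.png

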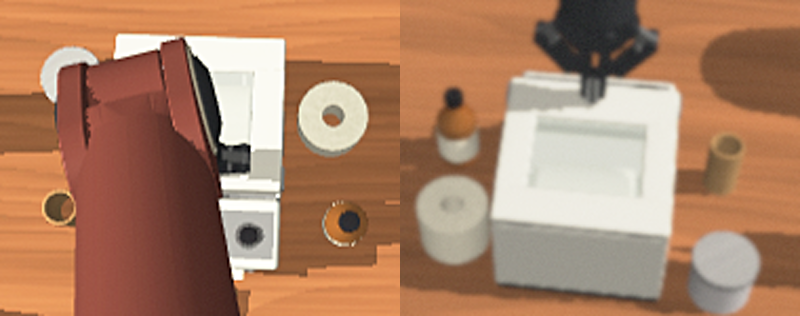

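The fingertips rest on the front bar and the cover is closing; in the right half of the crop its near edge has come down to about (600,80). I continue down.

```bash
python3 -m jog '[[1,0.2,0,0.5,0,0,0],[1,0.2,0,0.5,0,0,0],[1,0.1,0,0.5,0,0,0],[1,0.1,0,0.5,0,0,0],[1,0.1,0,0.4,0,0,0]]'; python3 -m jog '[[1,0,0,0.3,0,0,0],[1,0,0,0.3,0,0,0],[1,0,0,0.2,0,0,0],[1,0,0,0.1,0,0,0],[1,0,0,0,0,0,0]]'
python3 -c "from h import *;to(-.033,0,.137)"
```

```text
t: 4.58
ee_pos: [0.5417, 0.1116, 0.164]
tool_rot: [0.042, 3.14, 0.0]
force: [-1.0, -0.7, 10.5]
gripper_width: -0.0
grip_force: 5.1
t: 5.2
ee_pos: [0.5409, 0.1116, 0.155]
tool_rot: [-0.042, -3.141, 0.0]
force: [-3.1, 0.1, 8.2]
gripper_width: -0.0004
grip_force: 3.9
t 5.2 ee [0.5409 0.1116 0.155 ] tip pr [-0.0327 -0.0003  0.1375] axes [-1.     0.027  0.001] [-0.001 -0.    -1.   ] shift cm [0.03 0.03 0.05] yawerr 0.0 F [-3.1   0.13  8.23] w -0.00040344245866419143
```

```bash
python3 -m jog '[[1,0,0,0.2,0,0,0],[1,0,0,0.2,0,0,0],[1,0,0,0,0,0,0],[1,0,0,0,0,0,0]]'
python3 -c "from h import *;to(-.033,0,.137)"
```

```text
t: 5.7
ee_pos: [0.5409, 0.1116, 0.1547]
tool_rot: [0.042, 3.141, 0.0]
force: [-8.9, -1.3, 29.3]
gripper_width: -0.0003
grip_force: 14.2
t 5.7 ee [0.5409 0.1116 0.1547] tip pr [-0.0326 -0.0003  0.1372] axes [-1.     0.027 -0.001] [ 0.001  0.    -1.   ] shift cm [0.04 0.03 0.02] yawerr 0.0 F [-8.86 -1.3  29.31] w -0.00033933763838209945
```

```bash
python3 -m jog '[[1,0,0,-2,0,0,0],[1,0,0,-3,0,0,0],[1,2.4,1.9,0,0,0,0],[1,2.4,1.9,0,0,0,0],[1,2.4,1.9,0,0,0,0],[1,0,0,0,0,0,0],[1,0,0,0,0,0,0]]'; python3 - <<'E'
from h import *
from plant import *
import cv2
a=[cv2.resize(cv2.cvtColor(get_image(n),cv2.COLOR_RGB2BGR)[r:r+150,c:c+190],(400,316),interpolation=cv2.INTER_CUBIC) for n,r,c in(("top",140,150),("scene",120,220))]
cv2.imwrite("pics/c3.png",np.hstack(a))
to(-.105,.057,.130)
for y in(.09,-.09):
  for b in (0,.07):print(((proj("top",edge(b,y))-[150,140])*400/190).round(1),((proj("scene",edge(b,y))-[220,120])*400/190).round(1))
E
```

```text
t: 6.58
ee_pos: [0.4715, 0.1698, 0.2002]
tool_rot: [0.043, 3.141, -0.001]
force: [0.5, -0.4, 0.0]
gripper_width: 0.0001
grip_force: 0.0
t 6.67 ee [0.4718 0.1694 0.2001] tip pr [-0.1033  0.0556  0.1826] axes [-1.     0.029 -0.001] [ 0.001 -0.001 -1.   ] shift cm [0.18 0.14 5.26] yawerr 0.002 F [-0.47  0.28  1.02] w 4.938140619657243e-05
[106.5 191.7] [274.9 106.8]
[104.3 189.8] [275.9 100.5]
[281.1 197.5] [111.7  93. ]
[281.2 195.7] [111.2  86.6]
```

View pics/c3.png

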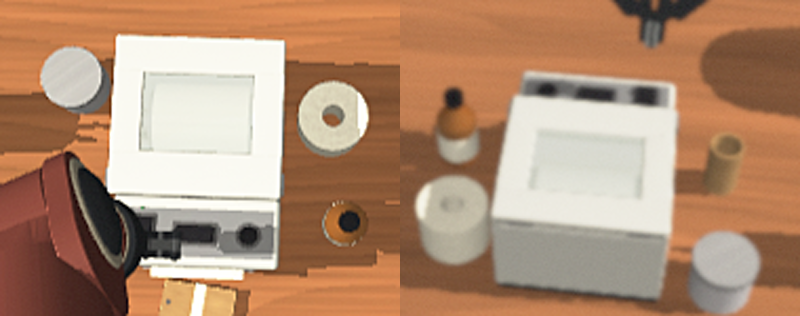

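The cover is shut: its corner at (674,107) matches the predicted shut position. Next is the rocker.

```bash
python3 -m jog '[[1,0.2,0.15,2,0,0,0],[1,0,0,2.2,0,0,0],[1,0,0,1,0,0,0],[1,0,0,0,0,0,0],[1,0,0,0,0,0,0]]'
python3 -c "from h import *;to(-.105,.057,.109)"; python3 -m jog '[[1,0,0,0.4,0,0,0],[1,0,0,0.4,0,0,0],[1,0,0,0.4,0,0,0],[1,0,0,0.3,0,0,0],[1,0,0,0.3,0,0,0],[1,0,0,0.2,0,0,0],[1,0,0,0,0,0,0]]'
python3 -c "from h import *;to(-.105,.057,.109)"
```

```text
t: 7.3
ee_pos: [0.4696, 0.172, 0.1489]
tool_rot: [0.043, 3.14, 0.001]
force: [1.5, 0.0, 0.3]
gripper_width: 0.0003
grip_force: 0.0
t 7.3 ee [0.4696 0.172  0.1489] tip pr [-0.1055  0.0582  0.1314] axes [-1.     0.027 -0.001] [ 0.001  0.    -1.   ] shift cm [-0.05 -0.12  2.24] yawerr 0.001 F [1.52 0.03 0.29] w 0.0002989222876252985
t: 8.18
ee_pos: [0.469, 0.1721, 0.1281]
tool_rot: [0.042, 3.141, 0.0]
force: [0.3, -0.0, 0.3]
gripper_width: 0.0002
grip_force: 0.0
t 8.18 ee [0.469  0.1721 0.1281] tip pr [-0.1062  0.0583  0.1106] axes [-1.     0.027 -0.   ] [ 0.  0. -1.] shift cm [-0.12 -0.13  0.16] yawerr 0.0 F [ 0.31 -0.03  0.26] w 0.0001817100901514665
```

```bash
python3 -m jog '[[1,0,0,0.2,0,0,0],[1,0,0,0.1,0,0,0],[1,0,0,0.1,0,0,0],[1,0,0,0,0,0,0]]'
python3 -c "from h import *;to(-.105,.057,.109)"
```

```text
t: 8.68
ee_pos: [0.4693, 0.1721, 0.1268]
tool_rot: [0.042, 3.139, 0.001]
force: [-6.1, -1.3, 20.6]
gripper_width: 0.0002
grip_force: 10.1
t 8.68 ee [0.4693 0.1721 0.1268] tip pr [-0.1058  0.0584  0.1093] axes [-1.     0.027 -0.002] [ 0.002  0.001 -1.   ] shift cm [-0.08 -0.14  0.03] yawerr 0.0 F [-6.11 -1.28 20.61] w 0.0002111327154799963
```

```bash
python3 -m jog '[[1,0,0,-2,0,0,0],[1,0,0,-2,0,0,0],[1,-0.5,-2,0,0,0,0],[1,-0.5,-2,0,0,0,0],[1,-0.5,-1.8,0,0,0,0],[1,0,0,0,0,0,0],[1,0,0,0,0,0,0]]'; python3 - <<'E'
from h import *
from plant import *
import cv2
a=[cv2.resize(cv2.cvtColor(get_image(n),cv2.COLOR_RGB2BGR)[r:r+h,c:c+w],(400,int(400*h/w)),interpolation=cv2.INTER_CUBIC) for n,r,c,h,w in(("top",200,190,80,100),("scene",130,260,80,100))]
cv2.imwrite("pics/c4.png",np.hstack(a))
to(-.09,0,.118)
E
```

```text
t: 9.55
ee_pos: [0.4824, 0.1145, 0.1642]
tool_rot: [0.041, 3.141, 0.001]
force: [0.1, -0.5, -0.4]
gripper_width: -0.0002
grip_force: 0.0
t 9.65 ee [0.4822 0.1149 0.1642] tip pr [-0.0914  0.0014  0.1467] axes [-1.     0.025 -0.   ] [ 0.     0.001 -1.   ] shift cm [-0.14 -0.15  2.87] yawerr -0.002 F [-0.56  0.14  0.14] w 2.9160994500005857e-05
```

View pics/c4.png

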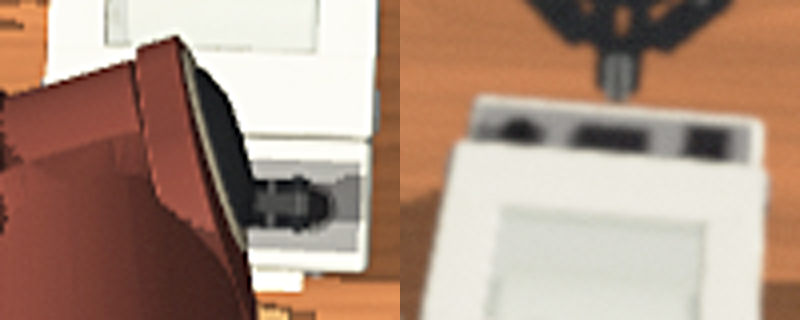

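The rocker's state can't be read in this view because the arm covers it. I move left for a clear look before pressing the feed bar.

```bash
python3 -m jog '[[1,0,3,-3,0,0,0],[1,0,5,0,0,0,0],[1,0,5,0,0,0,0],[1,0,5,0,0,0,0],[1,0,5,0,0,0,0],[1,0,0,0,0,0,0],[1,0,0,0,0,0,0]]'; python3 - <<'E'
from h import *
from plant import *
import cv2
im=cv2.cvtColor(get_image("top"),cv2.COLOR_RGB2BGR)
b=cv2.imread("pics/top0.png")
f=lambda i:cv2.resize(i[215:275,195:290],(400,253),interpolation=cv2.INTER_CUBIC)
cv2.imwrite("pics/c5.png",np.hstack([f(b),f(im)]))
to(-.09,0,.118)
E
```

```text
t: 10.52
ee_pos: [0.488, 0.3436, 0.1939]
tool_rot: [-0.04, -3.141, 0.002]
force: [-0.1, 0.2, 0.3]
gripper_width: 0.0002
grip_force: 0.0
t 10.57 ee [0.4884 0.3425 0.194 ] tip pr [-0.0912  0.2291  0.1765] axes [-1.     0.028  0.   ] [-0.    -0.002 -1.   ] shift cm [ -0.15 -22.9    5.89] yawerr 0.001 F [ 0.49 -0.14 -0.03] w 0.00011953788474995284
```

View pics/c5.png

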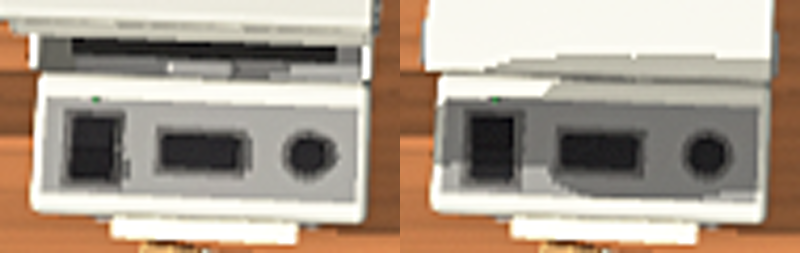

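The rocker looks much the same in both crops at this resolution. The force record settles it: no resistance at 110.6 mm and a hard stop at 109.3 mm mean it is fully on. Now back to the feed bar.

```bash
python3 -m jog '[[1,0,-5,0,0,0,0],[1,0,-5,0,0,0,0],[1,0,-5,0,0,0,0],[1,0,-5,0,0,0,0],[1,-0.15,-2.9,0,0,0,0],[1,0,0,2,0,0,0],[1,0,0,2,0,0,0],[1,0,0,0,0,0,0]]';python3 -m jog '[[1,0,0,0.5,0,0,0],[1,0,0,0,0,0,0],[1,0,0,0,0,0,0]]'
python3 -c "from h import *;to(-.09,0,.107)"
```

```text
t: 11.58
ee_pos: [0.4827, 0.1128, 0.1535]
tool_rot: [-0.046, -3.138, 0.002]
force: [0.1, 0.3, 0.7]
gripper_width: -0.0002
grip_force: 0.0
t: 11.95
ee_pos: [0.4841, 0.1147, 0.1498]
tool_rot: [0.042, 3.14, 0.0]
force: [0.3, -0.0, 0.4]
gripper_width: -0.0005
grip_force: 0.0
t 11.95 ee [0.4841 0.1147 0.1498] tip pr [-0.0895  0.0013  0.1323] axes [-1.     0.027 -0.001] [ 0.001  0.    -1.   ] shift cm [ 0.05 -0.13  2.53] yawerr 0.0 F [ 0.29 -0.04  0.41] w -0.000454418632574055
```

```bash
python3 -m jog '[[1,0,0,0.8,0,0,0],[1,0,0,0.8,0,0,0],[1,0,0,0.4,0,0,0],[1,0,0,0.3,0,0,0],[1,0,0,0.2,0,0,0],[1,0,0,0.2,0,0,0],[1,0,0,0,0,0,0],[1,0,0,0,0,0,0]]'
python3 -c "from h import *;to(-.09,0,.107)"
```

```text
t: 12.95
ee_pos: [0.4834, 0.1145, 0.1248]
tool_rot: [-0.042, -3.141, 0.0]
force: [-6.8, -1.1, 21.1]
gripper_width: -0.0001
grip_force: 10.4
t 12.95 ee [0.4834 0.1145 0.1248] tip pr [-0.0903  0.0011  0.1073] axes [-1.     0.027  0.   ] [-0. -0. -1.] shift cm [-0.03 -0.11  0.03] yawerr 0.0 F [-6.79 -1.09 21.08] w -8.393853948109198e-05
```

The feed bar is on its stop at 107.3 mm with 21 N. I retract and hand in.

```bash
python3 -m jog '[[1,0,0,-2,0,0,0],[1,0,0,-3,0,0,0],[1,0,0,-3,0,0,0],[1,0,0,0,0,0,0],[1,0,0,0,0,0,0],[1,0,0,0,0,0,0]]'
python3 -c "
from plant import ticket
print(ticket.job_done())"
```

```text
t: 13.7
ee_pos: [0.4831, 0.1144, 0.2012]
tool_rot: [-0.042, -3.139, 0.001]
force: [-0.3, 0.2, 0.2]
gripper_width: 0.0
grip_force: 0.0
the job is handed in; nothing more can be done
None
```

I pushed the cover shut, pressed the power rocker on, pressed the feed bar to its stop and released it, and handed the job in at 13.7 s; no verdict came back, and the rocker's "on" state rests on force readings because the images could not show it.

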